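Hold down the model engine and prop its stiff cab roof half open

ROBOT

A 6-joint arm with a two-finger parallel gripper is mounted at the origin on the work surface. World frame = base frame: x ahead of the robot, y to its left, z up, the work surface at z = 0. Lengths are in m, angles in rad, forces in N, time in s.
With the tool pointing down it reaches from about 0.35 to 0.975 m from the base axis. Payload 4.9 kg.
Tool frame: the origin (TCP) lies on the centre line of the jaws, within the pads' length; the fingertips stand 19 mm ahead of it and the grasp point (between the pads) is the TCP; z points along the fingers, y is the line along which they close (so a half turn about z gives the same grasp; the last joint's range is limited). The gripper opens to 85 mm and grips with 20 to 120 N. Pads are 22 mm wide; open, the fingers measure 114 mm over their backs; the gripper's body (76 mm by 85 mm) begins 54 mm behind the grasp point. The pads swing forward as they close: fully open they stand 13 mm farther back than shut.
Start: joints at [1.067, 0.053, 1.613, -0, 1.476, -0.119], TCP at [0.235, 0.579, 0.25] pointing down, gripper open.
Joint ranges: [-3.01, 3.01], [-1.01, 2.22], [0.06, 2.58], [-1.02, 4.17], [0.09, 2.62], [-3.14, 3.14]. Speed limits (rad/s): [2.57, 2.57, 3.14, 3.14, 3.14, 3.14].

INTERFACE

Orientations are given as a unit quaternion [w, x, y, z].
In Python, from plant import state, grab_frame, ticket, spotter gives the robot as it stands.
- The arm moves only by the tool apply_moves, never from a script. Its argument "series" is a list of rows, each an object of numbers: "jaw": the closure, from 0 (fully open) to 1 (shut); "dx", "dy", "dz": the shift along the tool's x, y, z in mm; "turn": the turn about the tool's z in rad. A call has 1 to 5 rows; each row is the pose to reach, as a shift and turn from the pose commanded when the call began, along the tool's axes at that moment; what a row does not reach only later rows make up. A row lasts 1/12 s, in which the tool goes at most 41.7 mm and 7.16 degrees, less where a joint would pass 70% of its speed; a pose out of reach is approached as far as the arm can. A call with a gripper value outside its range is refused whole. The fingers move at their own pace and stop on an object; the grip force is fixed at half the most. Time passes only in rows, so rows that repeat a pose let the fingers close. It gives the time, the measured TCP pose, the force, the opening and the grip force at its end, in the units of the state.
- state(): the state, without advancing time (a new reading comes with each control period).
- grab_frame(name): name is "side" or "top" or "wrist"; returns a dict with "pixels" (480x640x3 uint8, red, green, blue), "mtx" (3x3 intrinsics, pixels), "camera_from_world" (4x4, takes a point from world to camera coordinates). Camera axes: x right, y down, z forward; pixel columns grow to the right and rows downward; lengths in m; the calibration is good to about 2 mm. The wrist camera is an equidistant fisheye: a pixel r from the principal point sees the ray r / f radians off the axis. A picture is of the moment at which its call begins. There is no depth.
- ticket.job_done(): hands the job in; it is judged then, once.
Trained networks look in a picture, given as the dict that the camera call returned (one of the last four; its "shot" number tells which), for a name from the list of things; names that differ only in an ending like _2 or _b are one class to them, and where a whole thing is asked for, a point or a joint stands for the part that bears it (a point fixed in the world has none). Each returns a list of dicts, best first, with "conf" (0 to 1); they miss things now and then, are a little off and sometimes report something else, mostly with a low value. They report only what shows in the picture. A call takes as long as a camera call.
- spotter.outline_of(picture, target): "region" (480x640 bool, what is visible of it) and "extent" ([left, top, right, bottom] in pixels, round what is visible of it).
The state is a dict: "time": time; "joint_pos": joint angles; "joint_vel": joint speeds; "joint_efforts": joint torques, N m; "tool_pos": TCP position; "tool_rot": TCP orientation; "contact_force": force on the tool from outside, world axes, zero at the start; "ft_torque": the same for the moment, N m; "gripper_width": opening from 0.0 (shut) to 1.0 (fully open); "grasp_force": force on a finger pad.
Only numpy, scipy, OpenCV 4.12 (cv2) and the standard library are available. Lean on these libraries where they do the work, as an engineer would, in place of code of your own. Each camera call takes 0.05 s, during which the arm holds its last target. There are 200 camera calls.

TASK

Get the model steam engine ready for lighting up: first swing the red hold-down bar over the drawbar until it lies fully home in its forked catch, and only then lift the stiff cab roof and leave it standing by itself about 60 degrees open from shut. Do not force the roof, and leave the other things on the board and bench where they are.

Things in the scene. Friction and masses are not known exactly. Their poses are not given: they have to be found in the camera images.
- stand: White board 500 x 250 x 18 mm (fixed) with track and a green and black model steam engine. Origin: on the table under the cab's back sheet, mid track; x to the chimney, y left, z up. In mm: cab 110 wide, x 0 to 89, walls up to z 165, low back sheet to 110; red rear beam to x -35, z 73; behind it a drawbar 22 wide to x -123 with a notch, its cheeks to z 65; chimney x 252, top 187.
- hinge (a point): Middle of the brass hinge line of the cab roof, at stand (97, 0, 167) mm; the line runs along the stand's y.
- roof: Cab roof: black sheet 121 x 126 x 4 mm. Origin on the hinge line at its chimney end; x points from the free edge to the hinge, z square to the sheet (up when shut). Shut: level, stand z 165 to 169 mm, overhanging the back sheet by 28 mm. Stiff hinge (about 6 N at the free edge) that stays where left, but the sheet is springy: it flexes when pushed and springs back clearly when let go.
- roof_edge (a point): Middle of the roof's free edge (brass strip, drawbar side), mid thickness, 125 mm from the hinge line. The roof opens upward, towards the chimney.
- bar (a joint): Angle (rad) of the red hold-down bar: 0 = lying level across the track, in the drawbar notch and the forked catch; 1.57 = upright; grows as it opens. Bar 205 mm long from its pivot, 12 mm wide along the track, 10 mm thick, black round end 16 mm across; stiff pivot. It swings in the upright plane stand x = -95 mm.
- pivot (a point): Pivot of the bar on its post at the board's edge, stand (-95, -90, 56) mm.
- catch (a point): Where the bar's middle line lies in the steel forked catch when closed: stand (-95, 90, 56) mm, 180 mm from the pivot. The two prongs stand either side of the bar (18 mm apart) up to z = 72 mm, over y = 83 to 97 mm.
- bar_end (a point): Free end of the bar, 205 mm from its pivot.
- screwdriver: Bystander: red-handled screwdriver, 170 mm, lying on the board on the engine's right side (stand -y).
- tin_lid: Bystander: white lid, 48 mm across, 8 mm high, on the board on the cab's left side (stand +y).
- oil_bottle: Bystander: amber oil bottle, 34 mm across, 85 mm high, on the board on the boiler's left side (stand +y).
- tender: Bystander: black coal tender, 170 x 100 x 105 mm, on the table to the robot's right.
- coal_jar: Bystander: glass jar, 76 mm across, 110 mm high, on the table to the robot's right.
- wrench: Bystander: steel wrench, 150 mm, on the table to the robot's left.
- mug: Bystander: blue mug, 80 mm across, 90 mm high, on the table to the robot's left.

How it is judged:
On the way, in this order (a step that is already met when the one before it is completed fails the run):
1. the bar lies home in its catch (within 0.05 rad) while the roof is still down (under 20 degrees) (value of joint bar below 0.05 rad and angle between roof's own z axis and vertical below 0.35 rad), for 0.2 s.
2. the roof stands still and let go at 60 degrees, give or take 8 (angle between roof's own z axis and vertical between 0.907 and 1.187 rad and angular speed of roof below 0.05 rad/s and contact force between each of the arm, the fingers and roof below 0.1 N and value of joint bar below 0.05 rad), for 0.3 s.
At the end, for the whole second after the job is handed in: The bar lies home in its catch (joint under 0.05 rad) and the roof stands still, untouched, 60 degrees from shut, give or take 8 (all of step 2).
It fails at once if the roof forced with more than 25 N (contact force between any of the fingers, the arm and roof above 25 N).
It fails at once if another thing shifted by more than 30 mm (distance of any of screwdriver, tin_lid, oil_bottle, tender, coal_jar, wrench, mug from where it was at the start of the episode above 0.03 m).
It fails at once if an upright thing knocked over (angle between any of oil_bottle, coal_jar, mug, tender's own z axis and vertical above 0.5 rad).
It also fails if it takes over 53 s, if anything falls off the work surface, if the arm or the gripper's body presses on something with over 40 N, if the wrist force passes 120 N, or if a joint passes its speed limit or range.

## Working session

There is one attempt and no reset: what is moved stays moved. The work goes in short steps, Python scripts to look and compute and a tool call to move; the robot and the scene stay as the last step left them, time stands still between calls to the robot, and variables do not carry over. Pictures are saved under pics/ and viewed, at most 10 in all, crops included, and the job is handed in when it is done.

Besides the shell and the picture viewer there is one more tool, called in YAML: its name, and indented under it one key for each argument. apply_moves: Moves the arm, as the interface text tells. Its arguments: {"type":"object","properties":{"series":{"type":"array","items":{"type":"object","properties":{"jaw":{"type":"number"},"dx":{"type":"number"},"dy":{"type":"number"},"dz":{"type":"number"},"turn":{"type":"number"}}}}},"required":["series"]}

```bash
ls; mkdir -p pics; cat > h.py <<'E'
import numpy as np, cv2
from plant import state, grab_frame, ticket, spotter
def shot(n,f):
    p=grab_frame(n); cv2.imwrite('pics/'+f,cv2.cvtColor(p['pixels'],cv2.COLOR_RGB2BGR)); return p
E
python3 - <<'E'
from h import *
import pickle
d={}
for n in ('side','top'):
    p=shot(n,n+'1.png'); d[n]=p
    print(n,p['mtx'].tolist(),p['camera_from_world'].round(4).tolist())
    for t in ('stand','roof','bar','tin_lid','oil_bottle','screwdriver'):
        try: print(t,[(round(o['conf'],2),o['extent']) for o in spotter.outline_of(p,t)][:2])
        except Exception as e: print(t,e)
pickle.dump(d,open('d1.pkl','wb'))
print(state())
E
```

```text
pics
side [[550.2763597426542, 0.0, 319.56542497728316], [0.0, 550.2763597426542, 249.86766847298486], [0.0, 0.0, 1.0]] [[0.8841, -0.4673, 0.0058, -0.4532], [-0.3535, -0.6769, -0.6456, 0.2712], [0.3056, 0.5687, -0.7636, 1.1965], [0.0, 0.0, 0.0, 1.0]]
stand [(0.61, [254.8, 173.2, 443.4, 362.1])]
roof [(0.96, [324.1, 214.2, 398.3, 270.5]), (0.17, [253.0, 174.6, 442.9, 362.8])]
bar [(0.81, [419.6, 230.0, 444.0, 299.3]), (0.27, [252.6, 176.4, 444.5, 363.5])]
tin_lid [(0.52, [315.1, 281.0, 331.9, 299.2])]
oil_bottle [(0.68, [294.1, 248.4, 308.2, 271.6])]
screwdriver []
top [[529.9150726603646, 0.0, 315.9761729106038], [0.0, 529.9150726603646, 244.42624408583234], [0.0, 0.0, 1.0]] [[-0.0195, -0.9998, -0.0002, 0.0189], [-0.9905, 0.0193, -0.1361, 0.5585], [0.136, -0.0024, -0.9907, 1.3285], [0.0, 0.0, 0.0, 1.0]]
stand []
roof [(0.64, [309.2, 195.0, 365.4, 251.1]), (0.21, [100.1, 312.4, 146.7, 353.2])]
bar [(0.66, [383.8, 164.6, 400.6, 195.8])]
tin_lid [(0.62, [324.1, 257.1, 338.8, 278.1])]
oil_bottle [(0.71, [293.5, 264.3, 306.9, 278.6]), (0.27, [384.4, 164.2, 400.9, 193.9])]
screwdriver [(0.62, [254.0, 193.5, 316.5, 206.0])]
{'time': 0.7, 'joint_pos': array([ 1.06699973e+00,  5.26439543e-02,  1.61286842e+00, -5.69247905e-05,
        1.47597456e+00, -1.19003935e-01]), 'joint_vel': array([ 6.41279822e-05,  3.43175082e-04, -1.60152318e-03, -1.62381389e-03,
        2.90213019e-04, -3.91764673e-04]), 'joint_efforts': array([ 8.80647713e-04, -3.93553805e+01, -3.70372581e+01, -1.14858608e-04,
        3.49596003e-04,  1.80227033e-06]), 'tool_pos': array([0.23461928, 0.57928997, 0.25035725]), 'tool_rot': array([4.31677170e-05, 1.91208913e-01, 9.81549361e-01, 4.16359229e-05]), 'contact_force': array([ 0.14401185,  0.43265113, -0.53199556]), 'ft_torque': array([-0.05171714,  0.00377764, -0.0389981 ]), 'grasp_force': 0.0, 'gripper_width': 0.9973953444656556}
```

```bash
python3 - <<'E'
import cv2
a=cv2.imread('pics/side1.png')[150:400,220:480]; b=cv2.imread('pics/top1.png')[140:340,200:460]
a=cv2.resize(a,None,fx=2.4,fy=2.4,interpolation=3)
cv2.imwrite('pics/c1.png',a)
cv2.imwrite('pics/c2.png',cv2.resize(b,None,fx=3,fy=3,interpolation=3))
E
```

```text
(no output)
```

View pics/c1.png

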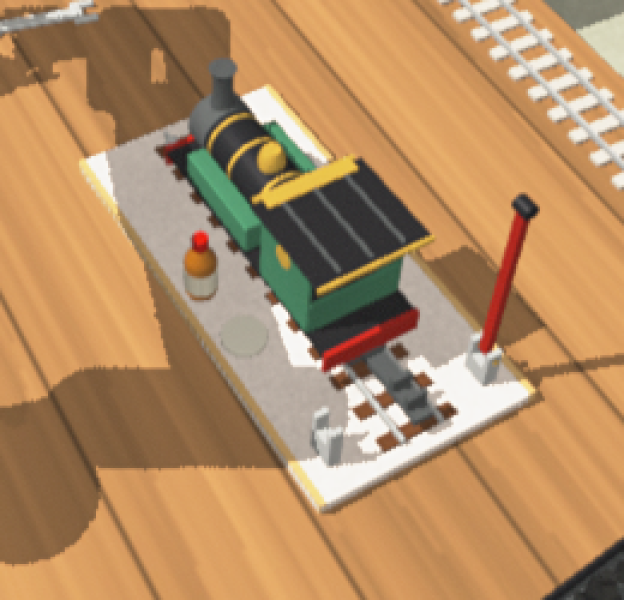

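View pics/c2.png

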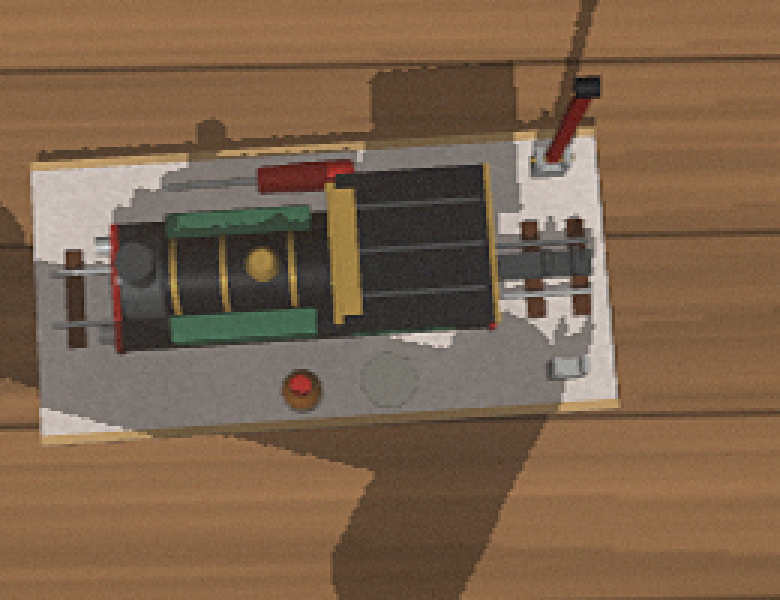

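The crops show the bar open and leaning outward, with its end at side crop (525,205) and top crop (588,86). The roof is shut and the catch is clear, at top crop (567,366). I'll fit the stand pose from these landmarks.

```bash
cat > fit.py <<'E'
import pickle
from h import *
from scipy.optimize import least_squares
d=pickle.load(open('d1.pkl','rb'))
S=lambda u,v:('side',u/2.4+220,v/2.4+150); T=lambda u,v:('top',u/3+200,v/3+140)
obs=[((-28,-63,169),T(486,165)),((-28,63,169),T(498,325)),((-28,63,167),S(317,292)),((-28,-63,167),S(433,238)),
((-95,90,72),T(567,362)),((252,0,187),T(135,262)),((252,0,187),S(223,65)),((-35,55,73),S(325,362)),((-35,-55,73),S(417,315)),
(('b',-125,18),T(594,128)),(('b',125,18),T(618,403)),(('B',-125,18),T(32,163)),(('B',125,18),T(42,441)),(('b',125,18),S(322,510)),(('b',-125,18),S(537,395)),(('B',125,18),S(83,163)),
('e',S(525,205)),('e',T(588,87))]
def proj(n,P):
    p=d[n]; c=p['camera_from_world'][:3]@np.r_[P,1]; q=p['mtx']@c; return q[:2]/q[2]
def w(x,P):
    c,s=np.cos(x[2]),np.sin(x[2]); P=np.array(P)/1000
    return np.array([x[0]+c*P[0]-s*P[1],x[1]+s*P[0]+c*P[1],P[2]+x[5]])
def res(x):
    r=[]
    for P,(n,u,v) in obs:
        if P=='e': P=(-95,-90+200*np.cos(x[4]),56+200*np.sin(x[4]))
        elif P[0] in('b','B'): P=(x[3]*1000+(500 if P[0]=='B' else 0),)+P[1:]
        r+=list(proj(n,w(x,P))-(u,v))
    return r
s=least_squares(res,[.55,0,1.6,-.125,1.6,0],loss='soft_l1'); x=s.x
if __name__=='__main__':
    print(x.round(4)); print(np.array(res(x)).reshape(-1,2).round(1).tolist())
    for k,P in dict(pivot=(-95,-90,56),catch=(-95,90,56),edge=(-28,0,167),hinge=(97,0,167),end=(-95,-90+205*np.cos(x[4]),56+205*np.sin(x[4]))).items(): print(k,w(x,P).round(4))
E
python3 fit.py
```

```text
[ 5.9440e-01 -7.7700e-02  1.6131e+00 -1.4320e-01  1.6051e+00 -8.0000e-04]
[[0.1, -0.8], [0.1, -1.4], [0.0, 1.2], [-0.0, 1.1], [1.0, 0.4], [-1.2, -1.0], [-0.5, 1.2], [-0.8, -1.7], [0.8, -1.6], [0.7, -0.8], [0.7, 1.2], [0.3, -1.1], [0.3, 0.4], [-1.1, -0.3], [-0.3, -0.6], [-1.7, 0.0], [-0.3, 2.1], [-1.4, -0.6]]
pivot [ 0.6884 -0.1688  0.0552]
catch [ 0.5085 -0.1764  0.0552]
edge [ 0.5956 -0.1056  0.1662]
hinge [0.5903 0.0193 0.1662]
end [ 0.6954 -0.1685  0.26  ]
```

```bash
cat > nav.py <<'E'
import sys
from h import *
from scipy.spatial.transform import Rotation as R
X=np.array([0.5944,-0.0777,1.6131])
Q=R.from_euler('z',X[2])
def rep():
    s=state(); q=s['tool_rot']; r=R.from_quat(np.r_[q[1:],q[0]])
    p=Q.inv().apply(s['tool_pos']-np.r_[X[:2],0])*1000
    return s,r,p
if __name__=='__main__':
    s,r,p=rep(); print('t',round(s['time'],2),'stand',p.round(1),'F_stand',Q.inv().apply(s['contact_force']).round(2))
    y=Q.inv().apply(r.apply([0,1,0])); print('turn to align',round(np.arctan2(y[1],y[0]),3),'j',s['joint_pos'].round(2))
    if len(sys.argv)>3:
        t=np.array(list(map(float,sys.argv[1:4]))); print('shift',r.inv().apply(Q.apply(t-p)).round(1))
E
python3 nav.py -97 -135 300
```

```text
t 0.7 stand [671.6 331.7 250.4] F_stand [ 0.43 -0.16 -0.53]
turn to align -0.427 j [ 1.07  0.05  1.61 -0.    1.48 -0.12]
shift [-743.1 -506.3  -49.6]
```

apply_moves:
  series:
    - {"dz":-40,"turn":-0.12,"jaw":1}
    - {"dx":-33,"dy":-22,"dz":-50,"turn":-0.24,"jaw":1}
    - {"dx":-66,"dy":-45,"dz":-50,"turn":-0.36,"jaw":1}
    - {"dx":-99,"dy":-67,"dz":-50,"turn":-0.427,"jaw":1}
    - {"dx":-132,"dy":-90,"dz":-50,"turn":-0.427,"jaw":1}

```text
invalid input at $.series[0]: expected keys jaw, dx, dy, dz, turn
```

```bash
python3 nav.py -97 -135 300
```

```text
t 0.7 stand [671.6 331.7 250.4] F_stand [ 0.43 -0.16 -0.53]
turn to align -0.427 j [ 1.07  0.05  1.61 -0.    1.48 -0.12]
shift [-743.1 -506.3  -49.6]
```

apply_moves:
  series:
    - {"dx":0,"dy":0,"dz":-40,"turn":-0.12,"jaw":1}
    - {"dx":-33,"dy":-22,"dz":-50,"turn":-0.24,"jaw":1}
    - {"dx":-66,"dy":-45,"dz":-50,"turn":-0.36,"jaw":1}
    - {"dx":-99,"dy":-67,"dz":-50,"turn":-0.427,"jaw":1}
    - {"dx":-132,"dy":-90,"dz":-50,"turn":-0.427,"jaw":1}

```text
time: 1.12
tool_pos: [0.3238, 0.4452, 0.301]
tool_rot: [0.001, -0.023, 1.0, 0.0]
contact_force: [0.1, -0.0, 0.7]
gripper_width: 0.3
grasp_force: 0.0
```

```bash
python3 nav.py -97 -135 300
```

```text
t 1.12 stand [533.9 248.3 301. ] F_stand [-0.03 -0.08  0.71]
turn to align 0.003 j [ 0.81 -0.15  1.73 -0.    1.57 -0.81]
shift [-381.1 -632.2    0.8]
```

apply_moves:
  series:
    - {"dx":-20,"dy":-35,"dz":0,"turn":0,"jaw":1}
    - {"dx":-40,"dy":-70,"dz":0,"turn":0,"jaw":1}
    - {"dx":-60,"dy":-105,"dz":0,"turn":0,"jaw":1}
    - {"dx":-80,"dy":-140,"dz":0,"turn":0,"jaw":1}
    - {"dx":-100,"dy":-175,"dz":0,"turn":0,"jaw":1}

```text
time: 1.53
tool_pos: [0.4311, 0.2739, 0.3007]
tool_rot: [0.0, -0.021, 1.0, 0.0]
contact_force: [0.9, 0.1, -0.1]
gripper_width: 0.001
grasp_force: 0.0
```

apply_moves:
  series:
    - {"dx":-22,"dy":-35,"dz":0,"turn":0,"jaw":1}
    - {"dx":-44,"dy":-70,"dz":0,"turn":0,"jaw":1}
    - {"dx":-66,"dy":-105,"dz":0,"turn":0,"jaw":1}
    - {"dx":-88,"dy":-140,"dz":0,"turn":0,"jaw":1}
    - {"dx":-110,"dy":-175,"dz":0,"turn":0,"jaw":1}

```text
time: 1.95
tool_pos: [0.5486, 0.1035, 0.3006]
tool_rot: [0.0, -0.021, 1.0, 0.0]
contact_force: [1.5, 0.1, 0.3]
gripper_width: -0.005
grasp_force: 0.0
```

apply_moves:
  series:
    - {"dx":-24,"dy":-33,"dz":0,"turn":0,"jaw":1}
    - {"dx":-48,"dy":-66,"dz":0,"turn":0,"jaw":1}
    - {"dx":-72,"dy":-99,"dz":0,"turn":0,"jaw":1}
    - {"dx":-96,"dy":-132,"dz":0,"turn":0,"jaw":1}
    - {"dx":-120,"dy":-165,"dz":0,"turn":0,"jaw":1}

```text
time: 2.37
tool_pos: [0.6756, -0.0562, 0.3003]
tool_rot: [0.0, -0.021, 1.0, 0.0]
contact_force: [1.4, 0.4, -0.0]
gripper_width: -0.002
grasp_force: 0.0
```

```bash
python3 nav.py -97 -135 300
```

```text
t 2.37 stand [ 18.1 -82.  300.3] F_stand [ 0.3  -1.39 -0.01]
turn to align -0.0 j [-0.19  0.15  1.42  0.    1.57 -1.81]
shift [ -53.  -115.     0.3]
```

apply_moves:
  series:
    - {"dx":-33,"dy":-20,"dz":0,"turn":0,"jaw":1}
    - {"dx":-52,"dy":-55,"dz":0,"turn":0,"jaw":1}
    - {"dx":-52,"dy":-90,"dz":0,"turn":0,"jaw":1}
    - {"dx":-52,"dy":-109,"dz":0,"turn":0,"jaw":1}
    - {"dx":-52,"dy":-109,"dz":0,"turn":0,"jaw":1}

```text
time: 2.78
tool_pos: [0.7308, -0.1653, 0.2994]
tool_rot: [-0.001, -0.019, 1.0, -0.0]
contact_force: [0.1, 0.2, 0.4]
gripper_width: 0.001
grasp_force: 0.0
```

```bash
python3 nav.py -97 -135 245; python3 - <<'E'
from h import *
a=grab_frame('side'); b=grab_frame('wrist')
c=a['pixels'][120:380,280:500]
v=np.hstack([cv2.resize(c,(440,520),interpolation=3),cv2.resize(b['pixels'],(360,270))[:,:].repeat(1,0) if 0 else np.vstack([cv2.resize(b['pixels'],(360,270)),np.zeros((250,360,3),np.uint8)])])
cv2.imwrite('pics/c3.png',v[:,:,::-1])
E
```

```text
t 2.78 stand [ -93.3 -132.6  299.4] F_stand [ 0.17 -0.14  0.38]
turn to align -0.005 j [-0.32  0.32  1.23 -0.    1.59 -1.93]
shift [-2.5 -3.6 54.4]
```

View pics/c3.png

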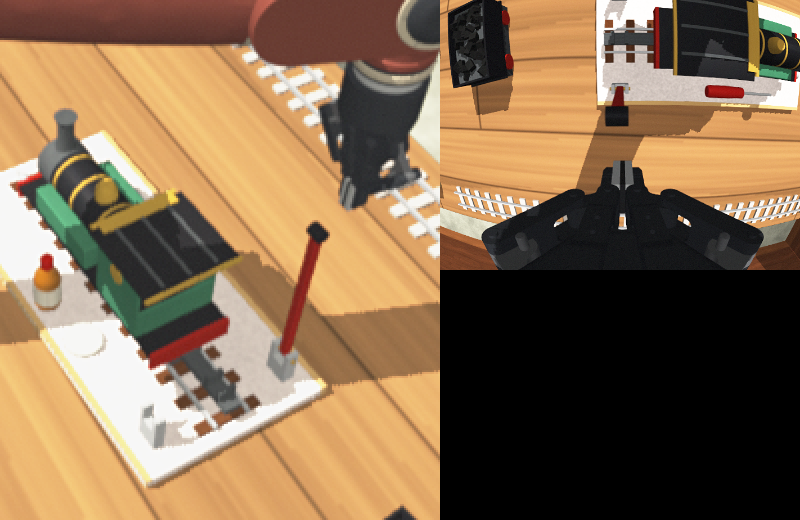

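apply_moves:
  series:
    - {"dx":-5,"dy":-3,"dz":0,"turn":0.12,"jaw":1}
    - {"dx":-5,"dy":-3,"dz":0,"turn":0.24,"jaw":1}
    - {"dx":-5,"dy":-3,"dz":0,"turn":0.36,"jaw":1}
    - {"dx":-5,"dy":-3,"dz":0,"turn":0.48,"jaw":1}
    - {"dx":-5,"dy":-3,"dz":0,"turn":0.6,"jaw":1}

```text
time: 3.3
tool_pos: [0.7361, -0.1614, 0.301]
tool_rot: [0.0, 0.277, 0.961, 0.0]
contact_force: [0.1, -0.5, 0.8]
gripper_width: -0.0
grasp_force: 0.0
```

apply_moves:
  series:
    - {"dx":0,"dy":0,"dz":0,"turn":0.12,"jaw":1}
    - {"dx":0,"dy":0,"dz":0,"turn":0.24,"jaw":1}
    - {"dx":0,"dy":0,"dz":0,"turn":0.36,"jaw":1}
    - {"dx":0,"dy":0,"dz":0,"turn":0.48,"jaw":1}
    - {"dx":0,"dy":0,"dz":0,"turn":0.6,"jaw":1}

```text
time: 3.72
tool_pos: [0.736, -0.1613, 0.301]
tool_rot: [0.0, 0.549, 0.836, 0.0]
contact_force: [-0.2, -0.7, 0.1]
gripper_width: -0.001
grasp_force: 0.0
```

apply_moves:
  series:
    - {"dx":0,"dy":0,"dz":0,"turn":0.12,"jaw":1}
    - {"dx":0,"dy":0,"dz":0,"turn":0.24,"jaw":1}
    - {"dx":0,"dy":0,"dz":0,"turn":0.37,"jaw":1}
    - {"dx":0,"dy":0,"dz":0,"turn":0.37,"jaw":1}

```text
time: 4.05
tool_pos: [0.7361, -0.1615, 0.301]
tool_rot: [0.0, 0.692, 0.722, 0.0]
contact_force: [-0.6, 0.2, 0.2]
gripper_width: 0.005
grasp_force: 0.0
```

```bash
python3 nav.py -97 -135 240
```

```text
t 4.05 stand [ -89.7 -138.   301. ] F_stand [0.24 0.57 0.19]
turn to align -1.57 j [-0.31  0.33  1.22  0.    1.6  -0.36]
shift [-7.3 -3.  61. ]
```

apply_moves:
  series:
    - {"dx":-7,"dy":0,"dz":30,"turn":0,"jaw":1}
    - {"dx":-7,"dy":0,"dz":51,"turn":0,"jaw":1}
    - {"dx":-7,"dy":-12,"dz":51,"turn":0,"jaw":1}
    - {"dx":-7,"dy":-24,"dz":51,"turn":0,"jaw":1}
    - {"dx":-7,"dy":-32,"dz":52,"turn":0,"jaw":1}

```text
time: 4.47
tool_pos: [0.704, -0.1706, 0.2482]
tool_rot: [-0.0, 0.69, 0.724, 0.0]
contact_force: [0.6, 0.5, -0.4]
gripper_width: -0.0
grasp_force: 0.7
```

```bash
python3 nav.py -97 -64 245
```

```text
t 4.47 stand [ -97.4 -105.6  248.2] F_stand [ 0.47 -0.58 -0.43]
turn to align -1.566 j [-0.34  0.28  1.36  0.    1.5  -0.39]
shift [  0.6 -41.6   3.1]
```

apply_moves:
  series:
    - {"dx":0,"dy":-14,"dz":1,"turn":0,"jaw":1}
    - {"dx":0,"dy":-28,"dz":2,"turn":0,"jaw":1}
    - {"dx":0,"dy":-42,"dz":4,"turn":0,"jaw":1}
    - {"dx":0,"dy":-63,"dz":11,"turn":0,"jaw":1}
    - {"dx":0,"dy":-84,"dz":20,"turn":0,"jaw":1}

```text
time: 4.88
tool_pos: [0.6211, -0.175, 0.2306]
tool_rot: [0.002, 0.69, 0.723, 0.001]
contact_force: [1.1, -0.4, 1.7]
gripper_width: -0.0
grasp_force: 0.8
```

```bash
python3 nav.py -97 8 195
```

```text
t 4.88 stand [-98.3 -22.5 230.6] F_stand [-0.45 -1.1   1.68]
turn to align -1.566 j [-0.39  0.11  1.59  0.    1.44 -0.44]
shift [  1.5 -30.7  35.5]
```

apply_moves:
  series:
    - {"dx":1,"dy":-16,"dz":16,"turn":0,"jaw":1}
    - {"dx":1,"dy":-30,"dz":34,"turn":0,"jaw":1}
    - {"dx":1,"dy":-40,"dz":52,"turn":0,"jaw":1}
    - {"dx":1,"dy":-48,"dz":72,"turn":0,"jaw":1}
    - {"dx":1,"dy":-56,"dz":92,"turn":0,"jaw":1}

```text
time: 5.3
tool_pos: [0.5648, -0.1767, 0.1376]
tool_rot: [0.002, 0.691, 0.723, 0.001]
contact_force: [-0.8, -0.4, 2.6]
gripper_width: 0.001
grasp_force: 0.9
```

```bash
python3 nav.py -97 42 80; python3 - <<'E'
from h import *
a=grab_frame('side')
cv2.imwrite('pics/c4.png',cv2.resize(a['pixels'][150:380,280:500],(660,590))[:,:,::-1])
E
```

```text
t 5.3 stand [-97.7  33.7 137.6] F_stand [-0.36  0.77  2.57]
turn to align -1.567 j [-0.43  0.07  1.79  0.    1.28 -0.48]
shift [ 0.8 -8.5 57.5]
```

View pics/c4.png

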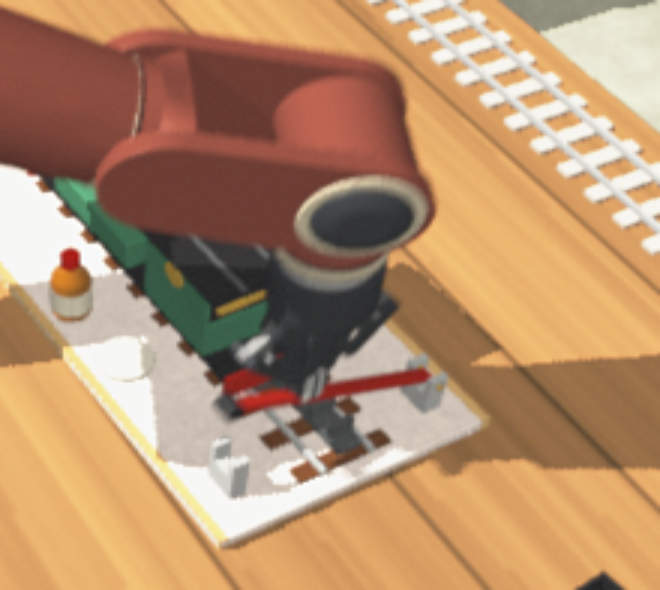

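apply_moves:
  series:
    - {"dx":0,"dy":-4,"dz":18,"turn":0,"jaw":1}
    - {"dx":0,"dy":-7,"dz":34,"turn":0,"jaw":1}
    - {"dx":0,"dy":-8,"dz":46,"turn":0,"jaw":1}
    - {"dx":0,"dy":-8,"dz":53,"turn":0,"jaw":1}
    - {"dx":0,"dy":-8,"dz":55,"turn":0,"jaw":1}

```text
time: 5.77
tool_pos: [0.5564, -0.177, 0.0806]
tool_rot: [-0.001, 0.691, 0.723, -0.0]
contact_force: [-1.3, 1.2, 1.6]
gripper_width: 0.005
grasp_force: 0.8
```

apply_moves:
  series:
    - {"dx":0,"dy":0,"dz":1,"turn":0,"jaw":1}
    - {"dx":0,"dy":0,"dz":2,"turn":0,"jaw":1}

```text
time: 5.93
tool_pos: [0.5574, -0.1775, 0.0801]
tool_rot: [0.0, 0.692, 0.722, 0.0]
contact_force: [-0.0, 0.8, 1.1]
gripper_width: -0.005
grasp_force: 0.8
```

```bash
python3 nav.py -97 42 80
```

```text
t 5.93 stand [-98.1  41.2  80.1] F_stand [0.78 0.01 1.13]
turn to align -1.57 j [-0.44  0.12  1.84  0.    1.18 -0.48]
shift [ 1.1 -0.8  0.1]
```

apply_moves:
  series:
    - {"dx":0,"dy":0,"dz":2,"turn":0,"jaw":1}
    - {"dx":0,"dy":0,"dz":3,"turn":0,"jaw":1}
    - {"dx":0,"dy":0,"dz":3,"turn":0,"jaw":1}

```text
time: 6.18
tool_pos: [0.5575, -0.1775, 0.0798]
tool_rot: [-0.0, 0.692, 0.722, 0.0]
contact_force: [-9.1, 4.8, 14.2]
gripper_width: -0.003
grasp_force: 7.5
```

```bash
python3 nav.py -97 42 80
```

```text
t 6.18 stand [-98.2  41.1  79.8] F_stand [ 5.22  8.84 14.16]
turn to align -1.57 j [-0.44  0.12  1.84  0.    1.18 -0.48]
shift [ 1.2 -0.9 -0.2]
```

apply_moves:
  series:
    - {"dx":0,"dy":0,"dz":-10,"turn":0,"jaw":1}
    - {"dx":-30,"dy":0,"dz":-40,"turn":0,"jaw":1}
    - {"dx":-60,"dy":0,"dz":-70,"turn":0,"jaw":1}
    - {"dx":-90,"dy":0,"dz":-80,"turn":0,"jaw":1}
    - {"dx":-120,"dy":0,"dz":-80,"turn":0,"jaw":1}

```text
time: 6.6
tool_pos: [0.5647, -0.3004, 0.1627]
tool_rot: [0.005, 0.691, 0.722, 0.001]
contact_force: [0.8, 0.5, 0.4]
gripper_width: -0.002
grasp_force: 0.0
```

```bash
python3 nav.py -60 0 140; python3 - <<'E'
from h import *
a=shot('side','s5.png'); b=shot('top','t5.png')
v=np.hstack([cv2.resize(a['pixels'][180:380,260:500],(480,400),interpolation=3),cv2.resize(b['pixels'][150:300,300:420],(320,400),interpolation=3)])
cv2.imwrite('pics/c5.png',v[:,:,::-1])
E
```

```text
t 6.6 stand [-221.2   39.1  162.7] F_stand [ 0.45 -0.84  0.43]
turn to align -1.569 j [-0.61  0.15  1.66  0.    1.32 -0.65]
shift [161.3  39.1  22. ]
```

View pics/c5.png

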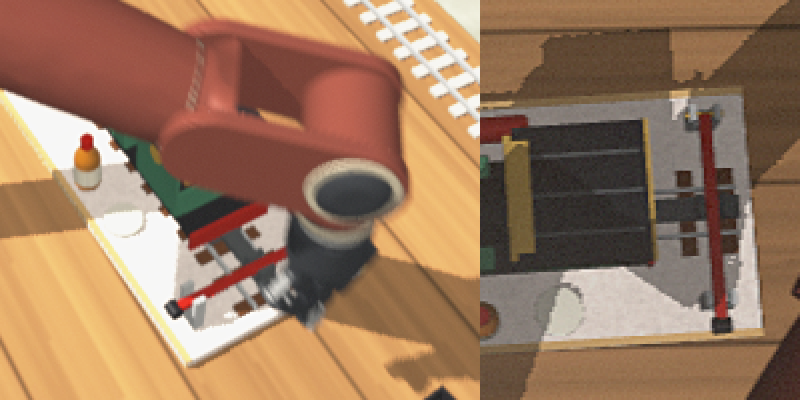

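The top view shows the red bar lying across the drawbar into the catch, with its end at (722,325). In the side view it sits between the prongs, with its end at (178,308). Next I approach the roof's free edge with closed fingers.

apply_moves:
  series:
    - {"dx":35,"dy":18,"dz":0,"turn":0,"jaw":1}
    - {"dx":70,"dy":36,"dz":0,"turn":0,"jaw":1}
    - {"dx":110,"dy":39,"dz":0,"turn":0,"jaw":1}
    - {"dx":150,"dy":39,"dz":0,"turn":0,"jaw":1}
    - {"dx":166,"dy":39,"dz":0,"turn":0,"jaw":1}

```text
time: 7.12
tool_pos: [0.5934, -0.125, 0.156]
tool_rot: [-0.001, 0.69, 0.723, 0.001]
contact_force: [0.1, 1.1, -1.3]
gripper_width: -0.002
grasp_force: 0.0
```

apply_moves:
  series:
    - {"dx":4,"dy":0,"dz":0,"turn":0,"jaw":1}
    - {"dx":8,"dy":0,"dz":0,"turn":0,"jaw":1}
    - {"dx":8,"dy":0,"dz":0,"turn":0,"jaw":1}

```text
time: 7.37
tool_pos: [0.5934, -0.1219, 0.1564]
tool_rot: [0.0, 0.692, 0.722, -0.0]
contact_force: [-0.7, -0.3, 0.2]
gripper_width: -0.001
grasp_force: 0.0
```

```bash
python3 nav.py -39 0 160
```

```text
t 7.37 stand [-44.1   2.9 156.4] F_stand [-0.27  0.73  0.21]
turn to align -1.57 j [-0.33  0.08  1.74 -0.    1.32 -0.37]
shift [ 5.1  2.9 -3.6]
```

apply_moves:
  series:
    - {"dx":2,"dy":1,"dz":0,"turn":0,"jaw":1}
    - {"dx":4,"dy":2,"dz":0,"turn":0,"jaw":1}
    - {"dx":5,"dy":3,"dz":0,"turn":0,"jaw":1}
    - {"dx":5,"dy":3,"dz":0,"turn":0,"jaw":1}

```text
time: 7.7
tool_pos: [0.5963, -0.1176, 0.1563]
tool_rot: [0.0, 0.692, 0.722, -0.0]
contact_force: [0.1, -1.1, 0.0]
gripper_width: 0.0
grasp_force: 0.3
```

apply_moves:
  series:
    - {"dx":1,"dy":0,"dz":0,"turn":0,"jaw":1}
    - {"dx":1,"dy":0,"dz":0,"turn":0,"jaw":1}

```text
time: 7.87
tool_pos: [0.5963, -0.1175, 0.1566]
tool_rot: [0.001, 0.692, 0.722, -0.001]
contact_force: [-0.4, -5.8, 0.6]
gripper_width: 0.001
grasp_force: 2.6
```

```bash
python3 nav.py
```

```text
t 7.87 stand [-39.8  -0.2 156.6] F_stand [-5.74  0.64  0.63]
turn to align -1.571 j [-0.32  0.09  1.74 -0.    1.32 -0.36]
```

apply_moves:
  series:
    - {"dx":2,"dy":0,"dz":0,"turn":0,"jaw":1}
    - {"dx":2,"dy":0,"dz":-2,"turn":0,"jaw":1}
    - {"dx":2,"dy":0,"dz":-4,"turn":0,"jaw":1}
    - {"dx":2,"dy":0,"dz":-4,"turn":0,"jaw":1}

```text
time: 8.2
tool_pos: [0.5966, -0.1172, 0.1615]
tool_rot: [0.003, 0.692, 0.722, -0.002]
contact_force: [-0.6, -9.7, -0.5]
gripper_width: 0.002
grasp_force: 5.1
```

```bash
python3 nav.py
```

```text
t 8.2 stand [-39.5  -0.5 161.5] F_stand [-9.63  1.03 -0.55]
turn to align -1.571 j [-0.31  0.08  1.74 -0.01  1.32 -0.35]
```

apply_moves:
  series:
    - {"dx":1,"dy":0,"dz":-3,"turn":0,"jaw":1}
    - {"dx":1,"dy":0,"dz":-6,"turn":0,"jaw":1}
    - {"dx":1,"dy":0,"dz":-9,"turn":0,"jaw":1}
    - {"dx":1,"dy":0,"dz":-9,"turn":0,"jaw":1}

```text
time: 8.53
tool_pos: [0.5965, -0.1164, 0.1704]
tool_rot: [0.003, 0.692, 0.722, -0.002]
contact_force: [0.1, -10.3, -1.0]
gripper_width: 0.002
grasp_force: 5.4
```

```bash
python3 nav.py;python3 - <<'E'
from h import *
a=grab_frame('side'); b=grab_frame('wrist')
v=np.hstack([cv2.resize(a['pixels'][170:320,280:430],(400,400),interpolation=3),cv2.resize(b['pixels'][0:480,80:560],(400,400),interpolation=3)])
cv2.imwrite('pics/c6.png',v[:,:,::-1])
E
```

```text
t 8.53 stand [-38.7  -0.4 170.4] F_stand [-10.25   0.37  -1.01]
turn to align -1.572 j [-0.31  0.07  1.73 -0.01  1.34 -0.35]
```

View pics/c6.png

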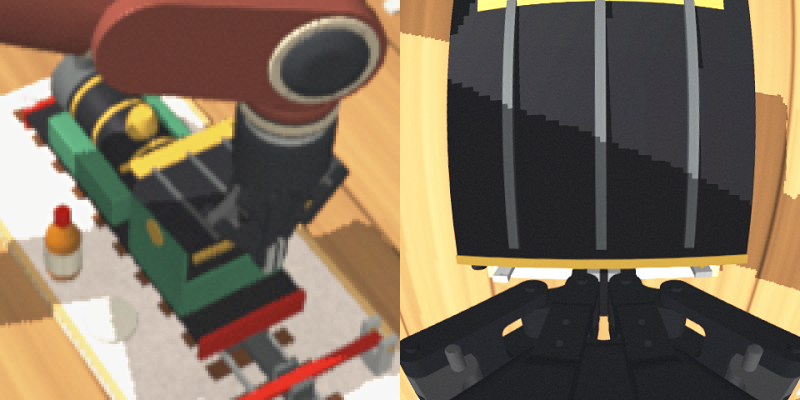

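apply_moves:
  series:
    - {"dx":0.8,"dy":0,"dz":-4,"turn":0,"jaw":1}
    - {"dx":1.3,"dy":0,"dz":-8,"turn":0,"jaw":1}
    - {"dx":2.4,"dy":0,"dz":-13,"turn":0,"jaw":1}
    - {"dx":3.8,"dy":0,"dz":-18,"turn":0,"jaw":1}
    - {"dx":3.8,"dy":0,"dz":-18,"turn":0,"jaw":1}

```text
time: 9.05
tool_pos: [0.5964, -0.1128, 0.1886]
tool_rot: [0.003, 0.692, 0.722, -0.002]
contact_force: [1.0, -12.1, -1.8]
gripper_width: 0.003
grasp_force: 6.1
```

```bash
python3 nav.py
```

```text
t 9.05 stand [-35.1  -0.5 188.6] F_stand [-12.15  -0.51  -1.78]
turn to align -1.572 j [-0.31  0.05  1.72 -0.01  1.37 -0.35]
```

apply_moves:
  series:
    - {"dx":1.5,"dy":0,"dz":-5,"turn":0,"jaw":1}
    - {"dx":3,"dy":0,"dz":-10,"turn":0,"jaw":1}
    - {"dx":5,"dy":0,"dz":-15,"turn":0,"jaw":1}
    - {"dx":7.2,"dy":0,"dz":-20,"turn":0,"jaw":1}
    - {"dx":9.6,"dy":0,"dz":-25,"turn":0,"jaw":1}

```text
time: 9.47
tool_pos: [0.5957, -0.1033, 0.2131]
tool_rot: [0.003, 0.693, 0.721, -0.002]
contact_force: [0.1, -11.7, 0.3]
gripper_width: -0.001
grasp_force: 5.8
```

```bash
python3 nav.py
```

```text
t 9.47 stand [-2.560e+01 -2.000e-01  2.131e+02] F_stand [-11.71   0.43   0.25]
turn to align -1.572 j [-0.29  0.03  1.7  -0.01  1.41 -0.33]
```

apply_moves:
  series:
    - {"dx":2.8,"dy":0,"dz":-6,"turn":0,"jaw":1}
    - {"dx":5.5,"dy":0,"dz":-11,"turn":0,"jaw":1}
    - {"dx":8.5,"dy":0,"dz":-15,"turn":0,"jaw":1}
    - {"dx":12,"dy":0,"dz":-19,"turn":0,"jaw":1}
    - {"dx":15,"dy":0,"dz":-23,"turn":0,"jaw":1}

```text
time: 9.88
tool_pos: [0.5952, -0.0878, 0.2366]
tool_rot: [0.003, 0.692, 0.721, -0.002]
contact_force: [-0.3, -9.4, 1.5]
gripper_width: 0.0
grasp_force: 4.9
```

apply_moves:
  series:
    - {"dx":3.6,"dy":0,"dz":-4,"turn":0,"jaw":1}
    - {"dx":7.4,"dy":0,"dz":-8,"turn":0,"jaw":1}
    - {"dx":11.5,"dy":0,"dz":-12,"turn":0,"jaw":1}
    - {"dx":15.5,"dy":0,"dz":-15,"turn":0,"jaw":1}
    - {"dx":15.5,"dy":0,"dz":-15,"turn":0,"jaw":1}

```text
time: 10.3
tool_pos: [0.5949, -0.0714, 0.2528]
tool_rot: [0.003, 0.692, 0.722, -0.001]
contact_force: [-0.1, -9.2, 3.4]
gripper_width: 0.002
grasp_force: 4.6
```

```bash
python3 nav.py
```

```text
t 10.3 stand [  6.2  -0.7 252.8] F_stand [-9.23  0.47  3.36]
turn to align -1.571 j [-0.24 -0.01  1.67 -0.    1.47 -0.28]
```

apply_moves:
  series:
    - {"dx":5,"dy":0,"dz":-4,"turn":0,"jaw":1}
    - {"dx":11,"dy":0,"dz":-8,"turn":0,"jaw":1}
    - {"dx":18,"dy":0,"dz":-12,"turn":0,"jaw":1}
    - {"dx":25,"dy":0,"dz":-16,"turn":0,"jaw":1}
    - {"dx":25,"dy":0,"dz":-16,"turn":0,"jaw":1}

```text
time: 10.72
tool_pos: [0.5938, -0.0455, 0.269]
tool_rot: [0.003, 0.692, 0.722, -0.0]
contact_force: [-0.4, -7.1, 4.6]
gripper_width: 0.001
grasp_force: 3.9
```

```bash
python3 nav.py
```

```text
t 10.72 stand [ 32.2  -0.8 269. ] F_stand [-7.07  0.68  4.59]
turn to align -1.571 j [-0.2  -0.03  1.66 -0.    1.5  -0.24]
```

apply_moves:
  series:
    - {"dx":-8,"dy":0,"dz":0,"turn":0,"jaw":1}
    - {"dx":-18,"dy":0,"dz":0,"turn":0,"jaw":1}
    - {"dx":-40,"dy":0,"dz":0,"turn":0,"jaw":1}
    - {"dx":-80,"dy":0,"dz":0,"turn":0,"jaw":1}
    - {"dx":-100,"dy":0,"dz":0,"turn":0,"jaw":1}

```text
time: 11.13
tool_pos: [0.597, -0.1468, 0.2656]
tool_rot: [-0.0, 0.692, 0.722, -0.0]
contact_force: [-0.5, 0.2, 0.9]
gripper_width: 0.001
grasp_force: 0.0
```

```bash
python3 nav.py;python3 - <<'E'
from h import *
a=shot('side','s7.png'); b=shot('top','t7.png')
for n,p in (('s',a),('t',b)):
  for o in spotter.outline_of(p,'roof')[:1]: print(n,o['conf'],o['extent'])
v=np.hstack([cv2.resize(a['pixels'][170:320,280:430],(400,400),interpolation=3),cv2.resize(b['pixels'][170:290,270:390],(400,400),interpolation=3)])
cv2.imwrite('pics/c7.png',v[:,:,::-1])
E
```

```text
t 11.13 stand [-69.1   0.4 265.6] F_stand [0.22 0.48 0.95]
turn to align -1.571 j [-0.36  0.02  1.62 -0.    1.5  -0.4 ]
s 0.68 [328.8, 207.6, 376.0, 229.2]
```

View pics/c7.png

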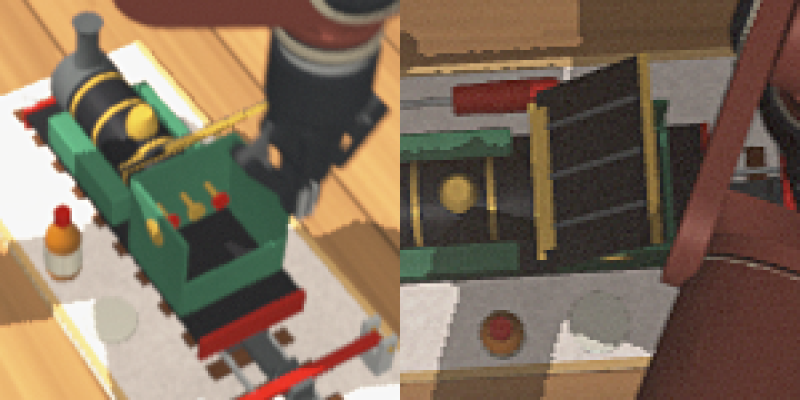

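The roof now stands open clear of the fingers: the free edge is at top panel (643,55)–(657,263) and its far corner at side panel (267,103). I'll work out the angle.

```bash
python3 - <<'E'
from fit import *
for deg in range(44,72,3):
    t=np.radians(deg); P=lambda s:w(x,(97-125*np.cos(t),s*63,167+125*np.sin(t)))
    f=lambda n,s: proj(n,P(s)).round(1).tolist()
    print(deg,'top',f('top',-1),f('top',1),'side',f('side',-1),f('side',1))
print('obs top (342.9,186.5)(347.1,248.9) side far (380.1,208.6)')
for s in(-1,1): print('hinge',proj('top',w(x,(97,s*63,167))).round(1),proj('side',w(x,(97,s*63,167))).round(1))
# zoom
a=cv2.imread('pics/s7.png')[190:250,315:395]; b=cv2.imread('pics/t7.png')[175:260,300:385]
cv2.imwrite('pics/c8.png',np.hstack([cv2.resize(a,(400,300),interpolation=cv2.INTER_CUBIC),cv2.resize(b,(400,400),interpolation=cv2.INTER_CUBIC)[:300]]))
E
```

```text
44 top [349.6, 186.3] [353.6, 242.8] side [395.5, 212.8] [345.1, 235.0]
47 top [347.6, 185.9] [351.6, 242.6] side [394.5, 209.9] [343.9, 232.0]
50 top [345.5, 185.5] [349.5, 242.5] side [393.4, 207.1] [342.8, 229.1]
53 top [343.2, 185.2] [347.2, 242.4] side [392.2, 204.2] [341.5, 226.1]
56 top [340.9, 184.9] [344.9, 242.3] side [390.9, 201.4] [340.2, 223.2]
59 top [338.4, 184.7] [342.4, 242.2] side [389.6, 198.6] [338.8, 220.3]
62 top [335.8, 184.5] [339.8, 242.2] side [388.2, 195.9] [337.4, 217.4]
65 top [333.1, 184.3] [337.1, 242.1] side [386.8, 193.2] [336.0, 214.7]
68 top [330.4, 184.2] [334.3, 242.1] side [385.3, 190.6] [334.5, 211.9]
71 top [327.6, 184.1] [331.4, 242.2] side [383.7, 188.1] [333.0, 209.3]
obs top (342.9,186.5)(347.1,248.9) side far (380.1,208.6)
hinge [309.3 197.6] [369.  214.7]
hinge [312.6 250.3] [322.3 234.9]
```

View pics/c8.png

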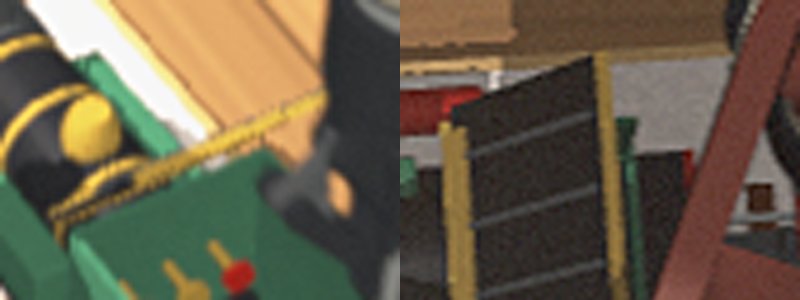

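The roof reads about 53°, having sprung back 12° from 65°. I'll push again to about 72°.

apply_moves:
  series:
    - {"dx":30,"dy":0,"dz":4,"turn":0,"jaw":1}
    - {"dx":60,"dy":0,"dz":8,"turn":0,"jaw":1}
    - {"dx":72,"dy":0,"dz":8,"turn":0,"jaw":1}
    - {"dx":80,"dy":0,"dz":7,"turn":0,"jaw":1}
    - {"dx":86,"dy":0,"dz":4,"turn":0,"jaw":1}

```text
time: 11.75
tool_pos: [0.5934, -0.0572, 0.2625]
tool_rot: [0.0, 0.691, 0.723, -0.001]
contact_force: [-0.7, -2.1, -1.5]
gripper_width: 0.002
grasp_force: 1.1
```

apply_moves:
  series:
    - {"dx":7,"dy":0,"dz":-4,"turn":0,"jaw":1}
    - {"dx":14,"dy":0,"dz":-8,"turn":0,"jaw":1}
    - {"dx":20,"dy":0,"dz":-10,"turn":0,"jaw":1}
    - {"dx":20,"dy":0,"dz":-10,"turn":0,"jaw":1}

```text
time: 12.08
tool_pos: [0.5928, -0.0378, 0.2729]
tool_rot: [0.0, 0.692, 0.722, -0.0]
contact_force: [0.1, -3.9, -1.9]
gripper_width: 0.001
grasp_force: 2.3
```

```bash
python3 nav.py 46.6 0 275
```

```text
t 12.08 stand [ 4.000e+01 -1.000e-01  2.729e+02] F_stand [-3.94  0.02 -1.88]
turn to align -1.57 j [-0.19 -0.03  1.66 -0.    1.51 -0.23]
shift [ 6.6 -0.1 -2.1]
```

apply_moves:
  series:
    - {"dx":4,"dy":0,"dz":-1,"turn":0,"jaw":1}
    - {"dx":7,"dy":0,"dz":-2,"turn":0,"jaw":1}
    - {"dx":7,"dy":0,"dz":-2,"turn":0,"jaw":1}

```text
time: 12.33
tool_pos: [0.5926, -0.0315, 0.2749]
tool_rot: [0.001, 0.692, 0.722, -0.0]
contact_force: [-0.1, -6.2, 0.6]
gripper_width: -0.004
grasp_force: 2.6
```

```bash
python3 nav.py
```

```text
t 12.33 stand [ 4.630e+01 -2.000e-01  2.749e+02] F_stand [-6.15  0.38  0.59]
turn to align -1.57 j [-0.18 -0.04  1.66 -0.    1.52 -0.22]
```

apply_moves:
  series:
    - {"dx":-10,"dy":0,"dz":0,"turn":0,"jaw":1}
    - {"dx":-25,"dy":0,"dz":0,"turn":0,"jaw":1}
    - {"dx":-60,"dy":0,"dz":-20,"turn":0,"jaw":1}
    - {"dx":-100,"dy":0,"dz":-20,"turn":0,"jaw":1}
    - {"dx":-140,"dy":0,"dz":-20,"turn":0,"jaw":1}

```text
time: 12.75
tool_pos: [0.5992, -0.1727, 0.2965]
tool_rot: [0.001, 0.691, 0.723, 0.002]
contact_force: [0.9, -0.5, 0.2]
gripper_width: -0.001
grasp_force: 0.0
```

apply_moves:
  series:
    - {"dx":-40,"dy":0,"dz":0,"turn":0,"jaw":1}
    - {"dx":-80,"dy":0,"dz":0,"turn":0,"jaw":1}
    - {"dx":-100,"dy":0,"dz":0,"turn":0,"jaw":1}
    - {"dx":-100,"dy":0,"dz":0,"turn":0,"jaw":1}
    - {"dx":-100,"dy":0,"dz":0,"turn":0,"jaw":1}

```text
time: 13.17
tool_pos: [0.6024, -0.2725, 0.294]
tool_rot: [-0.001, 0.693, 0.721, 0.001]
contact_force: [0.3, 1.0, 0.2]
gripper_width: -0.001
grasp_force: 0.0
```

```bash
python3 nav.py;python3 - <<'E'
from h import *
a=shot('side','s9.png'); b=shot('top','t9.png')
a=a['pixels'][180:255,310:410]; b=b['pixels'][175:260,300:385]
cv2.imwrite('pics/c9.png',np.hstack([cv2.resize(a,(400,300),interpolation=cv2.INTER_CUBIC),cv2.resize(b,(400,400),interpolation=cv2.INTER_CUBIC)[:300]])[:,:,::-1])
E
```

```text
t 13.17 stand [-1.949e+02  2.000e-01  2.940e+02] F_stand [ 1.   -0.29  0.16]
turn to align -1.573 j [-0.54  0.12  1.47  0.    1.55 -0.58]
```

View pics/c9.png

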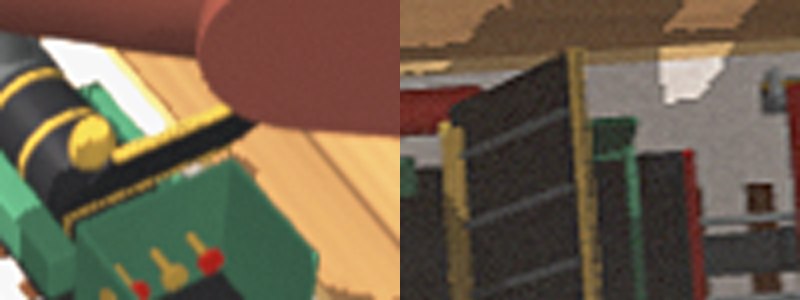

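The roof reads about 60° in both views: free edge at top u≈337 and near corner at side (338.8,218.8). The bar is home and the arm is clear, so I'm handing in.

```bash
python3 -c "
from plant import ticket
print(ticket.job_done())"
```

```text
the job is handed in; nothing more can be done
None
```

I handed the job in: the bar is pressed down in its catch, and the roof stands by itself at about 60° (measured in two camera views) with the arm well clear; no verdict came back.

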